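# Put the spare radios on charge in the free bays

## Robot

A 6-joint arm with a two-finger parallel gripper is mounted at the origin on the work surface. World frame = base frame: x ahead of the robot, y to its left, z up, the work surface at z = 0. Lengths are in mm, angles in rad, forces in N, time in s.
With the tool pointing down it reaches from about 275 to 850 mm from the base axis. Payload 19 kg.
Tool frame: the origin (TCP) lies at the very end of the fingers, on their centre line; the grasp point (between the pads) lies 19 mm behind it (r.pinch_z is the distance from the TCP to the grasp point, in mm); z points along the fingers, y is the line along which they close (so a half turn about z gives the same grasp; the last joint's range is limited). The gripper opens to 85 mm and grips with 20 to 120 N. Pads are 22 mm wide; open, the fingers measure 114 mm over their backs; the gripper's body (76 mm by 85 mm) begins 54 mm behind the grasp point. The pads swing forward as they close: fully open they stand 13 mm farther back than shut.
Start: joints at [-1.247, 0.15, 1.437, -0, 1.554, -0.134], TCP at [254.106, -515.769, 206.267] pointing down, gripper open.
Joint ranges: [-2.8, 2.8], [-0.68, 2.1], [0.12, 2.68], [-1.39, 4.53], [0.16, 2.79], [-2.81, 2.81]. Speed limits (rad/s): [1.89, 1.89, 2.22, 3.01, 3.01, 3.01].

## Interface

Orientations are given as a rotation vector (axis times angle).
In Python, from station import r, eyes, order gives the robot as it stands.
- The arm moves only by the tool step_arm, never from a script. Its argument "motion" is a list of rows, each a list of 3 entries, a list of its own where there are three numbers: the closure, from -1 (fully open) to 1 (shut), so that 0 is half open, then the shift along the tool's x, y, z in m, then the turn about the tool's z in rad. In form: [[claw, [dx, dy, dz], turn], ...]. A call has 1 to 20 rows; each row is the pose to reach, as a shift and turn from the pose commanded when the call began, along the tool's axes at that moment; what a row does not reach only later rows make up. A row lasts 1/8 s, in which the tool goes at most 62.5 mm and 10.7 degrees, less where a joint would pass 70% of its speed; a pose out of reach is approached as far as the arm can. A call with a gripper value outside its range is refused whole. The fingers move at their own pace and stop on an object; the grip force is fixed at half the most. Time passes only in rows, so rows that repeat a pose let the fingers close. It gives the time, the measured TCP pose, the force, the opening and the grip force at its end, in the units of the state.
- r.state(): the state, without advancing time (a new reading comes with each control period).
- eyes.grab_frame(name): name is "scene" or "top" or "wrist"; returns a dict with "color" (420x560x3 uint8, red, green, blue), "mtx" (3x3 intrinsics, pixels), "xyz" and "attitude" of the camera in the world. Camera axes: x right, y down, z forward; pixel columns grow to the right and rows downward; lengths in mm; the calibration is good to about 2 mm. A picture is of the moment at which its call begins. There is no depth.
- order.job_done(): hands the job in; it is judged then, once.
Trained networks look in a picture, given as the dict that the camera call returned (one of the last four; its "shot" number tells which), for a name from the list of things; names that differ only in an ending like _2 or _b are one class to them, and where a whole thing is asked for, a point or a joint stands for the part that bears it (a point fixed in the world has none). Each returns a list of dicts, best first, with "p" (0 to 1); they miss things now and then, are a little off and sometimes report something else, mostly with a low value. They report only what shows in the picture. A call takes as long as a camera call. They do not tell look-alikes from the thing itself.
- eyes.search_frame(picture, thing): "location" ([column, row] in pixels, amid what is visible of it).
The state is a dict: "time_s": time; "q": joint angles; "dq": joint speeds; "joint_torque": joint torques, N m; "ee_pos": TCP position; "eef_rot": TCP orientation; "ft_force": force on the tool from outside, world axes, zero at the start; "ft_torque": the same for the moment, N m; "gripper_width": opening from 0.0 (shut) to 1.0 (fully open); "grip_force": force on a finger pad.
Only numpy, scipy, OpenCV 4.12 (cv2) and the standard library are available. Lean on these libraries where they do the work, as an engineer would, in place of code of your own. Each camera call takes 0.05 s, during which the arm holds its last target. There are 200 camera calls.

## Task

Put the two radios that stand loose on the table on charge: find the two empty bays of the six-bay charger and set one radio in each, lowered in gently (neither dropped nor rammed) until it stands fully home, face to the front like the ones already there. Leave the radios and the loose battery that are already charging as they are, and do not push or knock over anything else on the table.

Things in the scene. Friction and masses are not known exactly. Their poses are not given: they have to be found in the camera images.
- radio_1: spare two-way radio, black, 0.28 kg or so, standing upright on the table, face roughly to the robot. Body 34 mm deep (x), 54 wide (y), 118 tall (z). Stub antenna 12 to 15 mm thick up to 170 mm, axis at x +4, y +16 mm; knob 14 mm thick up to 128 mm at x +2, y -14 mm. Face with display, grille and keys: -x. Origin: centre of the foot, z up to the antenna
- radio_2: the other spare, the same kind of radio, same size and axes, standing upright on the table near the first; either may be the farther one
- radio_1_antenna (a point): tip of the first spare's antenna, at x +4, y +16, z +170 mm of the radio
- radio_2_antenna (a point): tip of the second spare's antenna, same place on it
- charger: six-bay radio charger fixed on the table, left of the spares: tray 150 mm (x) by 500 (y) by 28 high with six equal pockets in a row along y, 80 mm apart, all leaning back 20 degrees (tops towards +x). Front (-x) faces the robot. Origin: centre of the tray's underside. A radio in a bay stands on the pocket floor and leans with it, face to the front. Which bays are taken varies
- bay_1 (a point): first bay, at the charger's left end (+y): centre of its pocket floor, 44 mm above the table. z: up along the pocket, leaning 20 degrees; y: charger's y; x: to the pocket's back wall. Pocket inside 39 mm (x) by 59 (y), walls 5 thick; along z from the floor the flared lips of front and sides end at 48 and 52 mm, the back wall at 62; 75 mm wide over the lips
- bay_2 (a point): bay 2 of 6: the same point and axes of the next bay, 80 mm from the last
- bay_3 (a point): bay 3 of 6: the same point and axes of the next bay, 80 mm from the last
- bay_4 (a point): bay 4 of 6: the same point and axes of the next bay, 80 mm from the last
- bay_5 (a point): bay 5 of 6: the same point and axes of the next bay, 80 mm from the last
- bay_6 (a point): bay 6 of 6: the same point and axes of the next bay, 80 mm from the last
- docked_1: a radio of the same kind, size and axes as the spares, already standing in one of the bays, its origin within 4 mm of that bay's point, its antenna tip about 210 mm above the table. A radio set in a neighbouring bay leaves 26 mm between the two
- docked_2: a radio of the same kind, size and axes as the spares, already standing in one of the bays, its origin within 4 mm of that bay's point, its antenna tip about 210 mm above the table. A radio set in a neighbouring bay leaves 26 mm between the two
- docked_3: a radio of the same kind, size and axes as the spares, already standing in one of the bays, its origin within 4 mm of that bay's point, its antenna tip about 210 mm above the table. A radio set in a neighbouring bay leaves 26 mm between the two
- battery: a loose battery pack on charge by itself in one of the bays: black block 30 mm (x) by 54 mm (y) by 91 mm (z), so it stands only 30 to 40 mm out of the bay. Origin: centre of its foot, within 5 mm of that bay's point. That bay is taken
- beltpack: intercom belt-pack lying on its back between spares and charger, 96 by 70 by 49 mm high, black. Does not belong in the charger. Origin: centre of the underside
- tape_roll: roll of black cloth tape lying flat, 110 mm across and 50 mm high, beside the spares. Origin: centre of the underside
- spanner: steel spanner lying flat, 190 mm long (along x), behind the spares. Origin: on its underside near the middle
- coupler: aluminium half coupler for scaffold pipe, about 90 by 45 by 72 mm high, behind the charger. Origin: on the underside, below the ring's centre
- bottle: green glass bottle standing behind the charger, 68 mm across and 210 mm tall. Origin: centre of the foot
- mug: white mug standing behind the charger, 80 mm across, 92 mm tall, handle on its +y side. Origin: centre of the foot
Not all that is in view belongs to the job. Leave any green look-alike of the radio_1 alone. Leave any blue look-alike of the radio_2 alone.

How it is judged (in metres and radians):
At the end, for the whole second after the job is handed in: Each spare radio rests in a bay of its own: foot within 7 mm of the bay's point, long axis within 0.12 rad of the bay's, antenna at the bay's +y side (face to the front). Radios and battery already charging are within 8 mm, and the other six things within 30 mm, of their start (((distance between radio_1 and bay_1 below 0.007 m and angle between the z axis of radio_1 and the z axis of bay_1, either way round below 0.12 rad and y of radio_1_antenna in the frame of bay_1 above 0.008 m) or (distance between radio_1 and bay_2 below 0.007 m and angle between the z axis of radio_1 and the z axis of bay_2, either way round below 0.12 rad and y of radio_1_antenna in the frame of bay_2 above 0.008 m) or (distance between radio_1 and bay_3 below 0.007 m and angle between the z axis of radio_1 and the z axis of bay_3, either way round below 0.12 rad and y of radio_1_antenna in the frame of bay_3 above 0.008 m) or (distance between radio_1 and bay_4 below 0.007 m and angle between the z axis of radio_1 and the z axis of bay_4, either way round below 0.12 rad and y of radio_1_antenna in the frame of bay_4 above 0.008 m) or (distance between radio_1 and bay_5 below 0.007 m and angle between the z axis of radio_1 and the z axis of bay_5, either way round below 0.12 rad and y of radio_1_antenna in the frame of bay_5 above 0.008 m) or (distance between radio_1 and bay_6 below 0.007 m and angle between the z axis of radio_1 and the z axis of bay_6, either way round below 0.12 rad and y of radio_1_antenna in the frame of bay_6 above 0.008 m)) and ((distance between radio_2 and bay_1 below 0.007 m and angle between the z axis of radio_2 and the z axis of bay_1, either way round below 0.12 rad and y of radio_2_antenna in the frame of bay_1 above 0.008 m) or (distance between radio_2 and bay_2 below 0.007 m and angle between the z axis of radio_2 and the z axis of bay_2, either way round below 0.12 rad and y of radio_2_antenna in the frame of bay_2 above 0.008 m) or (distance between radio_2 and bay_3 below 0.007 m and angle between the z axis of radio_2 and the z axis of bay_3, either way round below 0.12 rad and y of radio_2_antenna in the frame of bay_3 above 0.008 m) or (distance between radio_2 and bay_4 below 0.007 m and angle between the z axis of radio_2 and the z axis of bay_4, either way round below 0.12 rad and y of radio_2_antenna in the frame of bay_4 above 0.008 m) or (distance between radio_2 and bay_5 below 0.007 m and angle between the z axis of radio_2 and the z axis of bay_5, either way round below 0.12 rad and y of radio_2_antenna in the frame of bay_5 above 0.008 m) or (distance between radio_2 and bay_6 below 0.007 m and angle between the z axis of radio_2 and the z axis of bay_6, either way round below 0.12 rad and y of radio_2_antenna in the frame of bay_6 above 0.008 m)) and linear speed of each of radio_1, radio_2 below 0.01 m/s and distance of each of docked_1, docked_2, docked_3, battery from where it was at the start of the episode below 0.008 m and distance of each of beltpack, tape_roll, spanner, coupler, bottle, mug from where it was at the start of the episode below 0.03 m); the robot touches nothing.
It fails at once if a radio is dropped or rammed into a bay: faster than 0.5 m/s while its foot is within 45 mm of a bay's floor ((linear speed of radio_1 above 0.5 m/s and (distance between radio_1 and bay_1 below 0.045 m or distance between radio_1 and bay_2 below 0.045 m or distance between radio_1 and bay_3 below 0.045 m or distance between radio_1 and bay_4 below 0.045 m or distance between radio_1 and bay_5 below 0.045 m or distance between radio_1 and bay_6 below 0.045 m)) or (linear speed of radio_2 above 0.5 m/s and (distance between radio_2 and bay_1 below 0.045 m or distance between radio_2 and bay_2 below 0.045 m or distance between radio_2 and bay_3 below 0.045 m or distance between radio_2 and bay_4 below 0.045 m or distance between radio_2 and bay_5 below 0.045 m or distance between radio_2 and bay_6 below 0.045 m))).
It fails at once if a radio or the loose battery that was already charging is pulled up or shifted by 8 mm or more (distance of any of docked_1, docked_2, docked_3, battery from where it was at the start of the episode above 0.008 m).
It fails at once if another thing on the table is pushed 30 mm or more, or knocked over (distance of any of beltpack, tape_roll, spanner, coupler, bottle, mug from where it was at the start of the episode above 0.03 m).
It also fails if it takes over 67 s, if anything falls off the work surface, if the arm or the gripper's body presses on something with over 40 N, if the wrist force passes 120 N, or if a joint passes its speed limit or range.

## Working session

There is one attempt and no reset: what is moved stays moved. The work goes in short steps, Python scripts to look and compute and a tool call to move; the robot and the scene stay as the last step left them, time stands still between calls to the robot, and variables do not carry over. Pictures are saved under pics/ and viewed, at most 10 in all, crops included, and the job is handed in when it is done.

Besides the shell and the picture viewer there is one more tool, called by a JSON object that holds its "op" and its "data". step_arm: Moves the arm, as the interface text tells. Its arguments: {"type":"object","properties":{"motion":{"type":"array"}},"required":["motion"]}

```bash
mkdir -p pics; cat > h.py <<'E'
from station import r, eyes, order
import numpy as np, cv2
from scipy.spatial.transform import Rotation as R
def cam(f):
    a=np.array(f["attitude"],float)
    return (a if a.shape==(3,3) else R.from_rotvec(a).as_matrix()), np.array(f["xyz"],float), np.array(f["mtx"],float)
def proj(f,p):
    A,o,K=cam(f); q=K@(A.T@(np.array(p,float)-o)); return q[:2]/q[2]
def onz(f,px,z):
    A,o,K=cam(f); d=A@np.linalg.solve(K,[px[0],px[1],1]); return o+d*(z-o[2])/d[2]
def tri(obs):
    M=np.zeros((3,3));b=np.zeros(3)
    for f,px in obs:
        A,o,K=cam(f); d=A@np.linalg.solve(K,[px[0],px[1],1]); d/=np.linalg.norm(d); P=np.eye(3)-np.outer(d,d); M+=P;b+=P@o
    return np.linalg.solve(M,b)
def save(f,n,s=1,crop=None):
    im=f["color"][:,:,::-1]
    if crop: im=im[crop[1]:crop[3],crop[0]:crop[2]]
    cv2.imwrite("pics/"+n,cv2.resize(im,None,fx=s,fy=s,interpolation=cv2.INTER_CUBIC))
E
python3 - <<'E'
from h import *
print(r.state())
for n in("scene","top"):
    f=eyes.grab_frame(n); save(f,n+"1.png",1.4); print(n,f["xyz"],f["attitude"],f["mtx"])
    for t in("radio_1","radio_1_antenna","charger","bay_1","battery","docked_1"):
        print(t,[(np.round(d["location"]).tolist(),round(d["p"],2)) for d in eyes.search_frame(f,t)])
E
```

```text
{'time_s': 0.0, 'q': array([-1.24699312e+00,  1.50988076e-01,  1.43802279e+00,  2.58930640e-05,
        1.55380692e+00, -1.33978648e-01]), 'dq': array([ 1.46378156e-03,  1.29952512e-03,  4.95581297e-04, -1.15276588e-04,
       -1.77539116e-04,  5.12456849e-05]), 'joint_torque': array([-4.02485048e-04, -7.13046527e+01, -5.70873249e+01, -1.12036087e-04,
        8.86398659e-03,  6.92773642e-05]), 'ee_pos': array([ 254.03948786, -515.53049889,  205.67840425]), 'eef_rot': array([-3.05846560e+00, -7.12541592e-01,  1.41839998e-04]), 'ft_force': array([ 0.4681614 ,  0.1820399 , -0.30872752]), 'ft_torque': array([ 0.03400402, -0.08172362, -0.02722718]), 'grip_force': 0.0, 'gripper_width': 0.9989795110547399}
scene [1317.38345328  411.39351317  890.70038368] [-1.2911514  -2.20730154  0.9833198 ] [[464.91331517   0.         279.96945152]
 [  0.         464.91331517 207.03323766]
 [  0.           0.           1.        ]]
radio_1 [([202.0, 201.0], 0.78), ([182.0, 171.0], 0.64), ([256.0, 256.0], 0.59), ([322.0, 295.0], 0.42)]
radio_1_antenna [([371.0, 267.0], 0.66)]
charger [([372.0, 265.0], 0.57), ([191.0, 252.0], 0.32), ([380.0, 231.0], 0.29)]
bay_1 [([376.0, 270.0], 0.82)]
battery [([348.0, 228.0], 0.54), ([373.0, 269.0], 0.38)]
docked_1 [([378.0, 232.0], 0.94), ([282.0, 205.0], 0.93), ([316.0, 209.0], 0.92), ([143.0, 195.0], 0.65)]
top [ 435.92061525  -11.67783552 1356.18456063] [-2.15623472  2.17021879 -0.10415975] [[411.9859099    0.         283.82397763]
 [  0.         411.9859099  213.31292252]
 [  0.           0.           1.        ]]
radio_1 [([288.0, 168.0], 0.84), ([359.0, 201.0], 0.79), ([400.0, 278.0], 0.74)]
radio_1_antenna [([406.0, 230.0], 0.95), ([402.0, 278.0], 0.6), ([225.0, 245.0], 0.42)]
charger [([227.0, 246.0], 0.63)]
bay_1 [([224.0, 244.0], 0.57)]
battery [([235.0, 226.0], 0.68), ([222.0, 247.0], 0.51)]
docked_1 [([204.0, 224.0], 0.94), ([257.0, 217.0], 0.79)]
```

View pics/scene1.png

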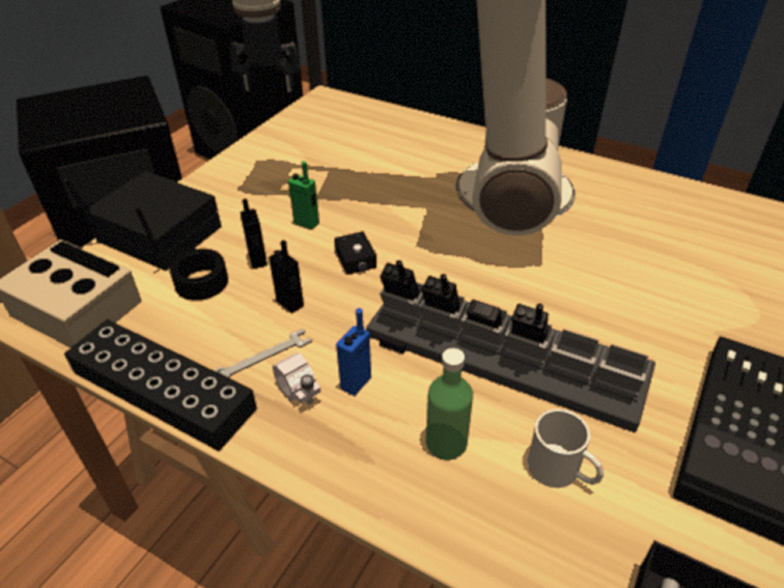

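View pics/top1.png

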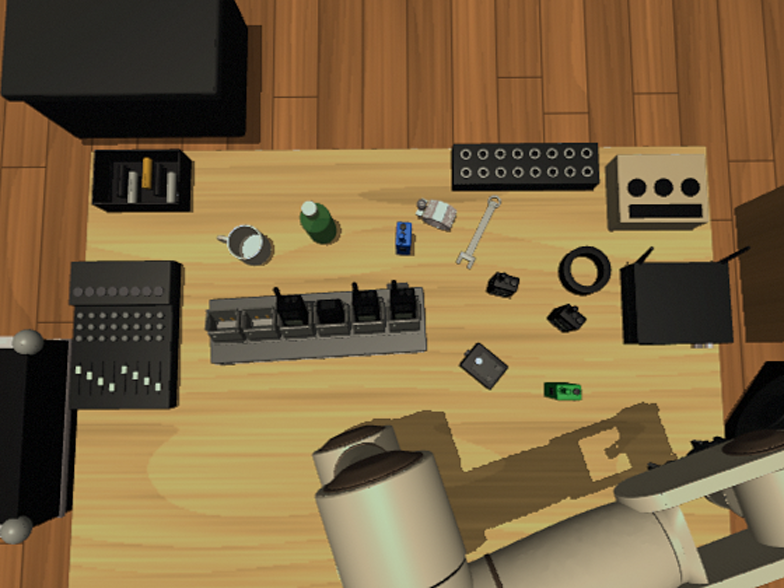

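The scene view shows two black spares at (182,171) and (205,200) in native pixels. The look-alikes are green at (217,143) and blue at (253,255). The top view has the spares at (405,227) and (359,203). Bays 1 and 2 (left end, +y) look empty at about (160,230) and (187,230), and the battery is in bay 4. The black ones fit the description, so I'll confirm them in one enlarged crop.

```bash
python3 - <<'E'
from h import *
s=eyes.grab_frame("scene");t=eyes.grab_frame("top")
def c(f,x,y,w,h,k): return cv2.resize(f["color"][y:y+h,x:x+w,::-1],None,fx=k,fy=k,interpolation=cv2.INTER_CUBIC)
a=c(s,160,130,66,100,6); b=c(t,335,185,100,65,4); d=c(t,145,195,100,70,4)
im=np.zeros((600,800,3),np.uint8); im[:600,:396]=a; im[:260,400:]=b; im[300:580,400:]=d
cv2.imwrite("pics/c.png",im)
for n,p in(("A",(405,227)),("B",(359,203)),("ch TL",(208/1.4,300/1.4)),("ch BL",(211/1.4,363/1.4)),("ch BR",(427/1.4,350/1.4)),("ch TR",(423/1.4,288/1.4))): print(n,onz(t,p,28 if n[0]=='c' else 120).round())
E
```

```text
A [ 523. -364.  120.]
B [ 596. -228.  120.]
ch TL [576. 439.  28.]
ch BL [430. 428.  28.]
ch BR [457. -68.  28.]
ch TR [600. -60.  28.]
```

View pics/c.png

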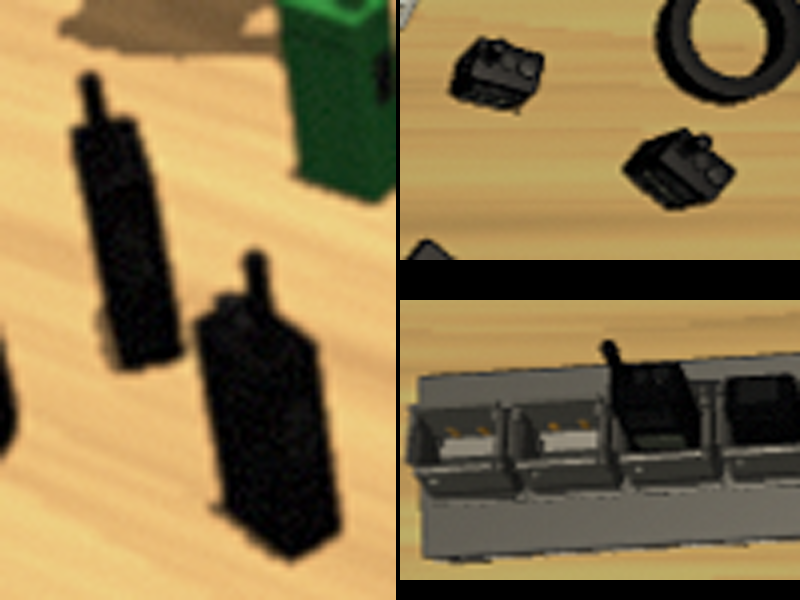

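The crop confirms both are black with the antenna at the left or back. The scene tips are at about (175,143) and (203,173), the top-view tips at about (409,221) and (358,197). Bays 1 and 2 are empty, with contacts showing.

```bash
cat >> h.py <<'E'
def mv(p,yaw_deg=None):
    "print tool-frame shift (m) and turn (rad) from now to world TCP p, tool x yaw"
    s=r.state(); T=R.from_rotvec(s["eef_rot"]).as_matrix()
    cur=np.degrees(np.arctan2(T[1,0],T[0,0]))
    d=T.T@(np.array(p,float)-s["ee_pos"])/1000
    print("t",round(s["time_s"],2),"tcp",s["ee_pos"].round(1),"yaw",cur.round(2),"shift",d.round(4),"turn",None if yaw_deg is None else round(np.radians(cur-yaw_deg),4))
E
python3 - <<'E'
from h import *
s=eyes.grab_frame("scene");t=eyes.grab_frame("top");w=eyes.grab_frame("wrist")
for n,a,b in(("A",(175.3,143),(409.3,220.8)),("B",(202.7,173),(358.3,197))): 
    P=tri([(s,a),(t,b)]);print(n,P.round(1),(proj(s,P)-a).round(1),(proj(t,P)-b).round(1))
T=R.from_rotvec(r.state()["eef_rot"]).as_matrix();A,o,K=cam(w)
print("cam in tool",(T.T@(o-r.state()["ee_pos"])).round(1),(T.T@A).round(3).tolist(),K[0,0])
mv([540,-300,400],20)
E
```

```text
A [ 538.6 -366.6  164.7] [0.9 0.2] [ 0.7 -0.5]
B [ 609.3 -221.1  164.2] [0.9 0.1] [ 0.7 -0.4]
cam in tool [  69.     0.4 -168.1] [[-0.0, -0.964, -0.267], [1.0, 0.0, -0.001], [0.001, -0.267, 0.964]] 309.04928010436936
t 0.95 tcp [ 254.1 -515.7  206.3] yaw 26.23 shift [ 0.3518 -0.0672 -0.1937] turn 0.1087
```

{"op": "step_arm", "data": {"motion": [[-1,[0,0,-0.04],0],[-1,[0,0,-0.08],0],[-1,[0.03,0,-0.12],0],[-1,[0.07,-0.01,-0.12],0.05],[-1,[0.11,-0.02,-0.12],0.1],[-1,[0.15,-0.03,-0.12],0.11],[-1,[0.19,-0.04,-0.12],0.11],[-1,[0.23,-0.05,-0.12],0.11],[-1,[0.27,-0.06,-0.12],0.11],[-1,[0.31,-0.067,-0.12],0.11],[-1,[0.34,-0.067,-0.12],0.11],[-1,[0.35,-0.067,-0.12],0.11],[-1,[0.35,-0.067,-0.12],0.11],[-1,[0.35,-0.067,-0.12],0.11]]}}

```text
time_s: 2.7
ee_pos: [537.8, -301.6, 326.4]
eef_rot: [3.094, 0.542, -0.0]
ft_force: [-0.1, 0.3, 0.9]
gripper_width: 0.998
grip_force: 0.0
```

```bash
python3 - <<'E'
from h import *
w=eyes.grab_frame("wrist"); save(w,"w1.png",1.4)
for t in("radio_1","radio_1_antenna"): print(t,[(np.round(d["location"]).tolist(),round(d["p"],2)) for d in eyes.search_frame(w,t)])
print(proj(w,[538.6,-366.6,168]),proj(w,[609.3,-221.1,168]))
mv([540,-300,330])
E
```

```text
radio_1 [([284.0, 293.0], 0.96), ([335.0, 202.0], 0.84), ([250.0, 104.0], 0.68)]
radio_1_antenna [([334.0, 196.0], 0.67), ([286.0, 293.0], 0.6)]
[340.50236022 206.01883118] [232.88710096  93.80504982]
t 2.85 tcp [ 537.8 -301.5  326.5] yaw 19.87 shift [ 0.0025 -0.0007 -0.0035] turn None
```

View pics/w1.png

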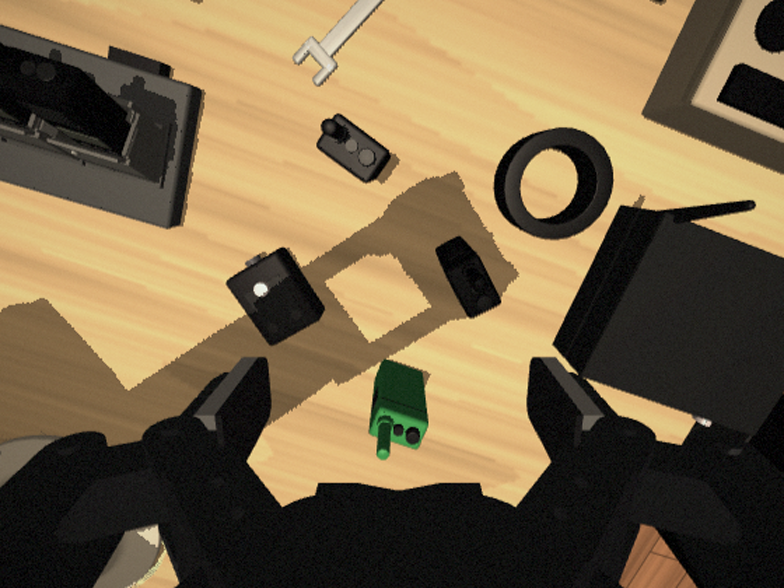

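In the wrist view, B's antenna is at (330,128) and its knob at (367,157) in view pixels. A at (468,278) is in shadow, so I'll take a brightened crop of both.

```bash
python3 - <<'E'
from h import *
w=eyes.grab_frame("wrist")
im=w["color"][:,:,::-1]; g=(255*(im/255.)**0.45).astype(np.uint8)
a=cv2.resize(g[160:235,300:365],None,fx=6,fy=6,interpolation=cv2.INTER_CUBIC); b=cv2.resize(g[75:135,220:285],None,fx=6,fy=6,interpolation=cv2.INTER_CUBIC)
o=np.zeros((450,790,3),np.uint8);o[:,:390]=a;o[:360,400:]=b;cv2.imwrite("pics/w1c.png",o)
E
```

```text
(no output)
```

View pics/w1c.png

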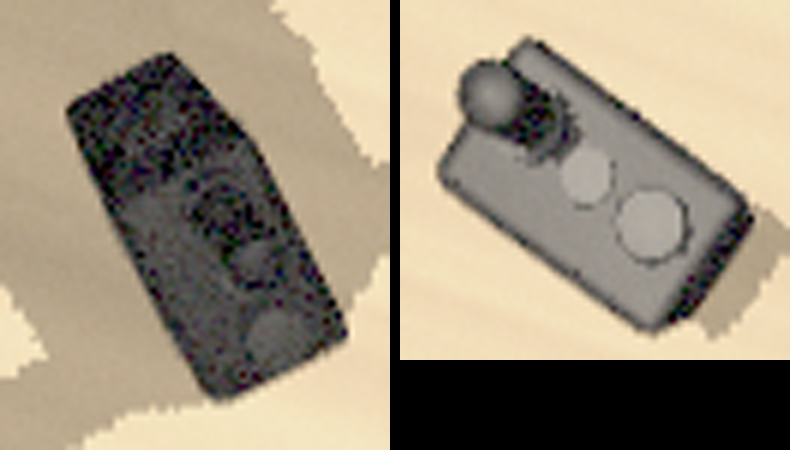

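```bash
cat > fit.py <<'E'
from h import *
from scipy.optimize import least_squares
pts={"tip":(4,16,170),"knob":(2,-14,128),"bl":(17,27,118),"br":(17,-27,118),"fr":(-17,-27,118),"fl":(-17,27,118)}
def fit(w,obs,p0):
    def W(p,q): c,s=np.cos(p[2]),np.sin(p[2]); return [p[0]+c*q[0]-s*q[1],p[1]+s*q[0]+c*q[1],q[2]]
    f=lambda p:np.concatenate([proj(w,W(p,pts[k]))-v for k,v in obs.items()])
    o=least_squares(f,p0,loss="soft_l1",x_scale=[10,10,.1]); p=o.x
    print("pose",p[:2].round(1),"yaw",np.degrees(p[2]).round(1),"antenna",np.round(W(p,(4,16,150)),1),"res",{k:f(p)[2*i:2*i+2].round(1).tolist() for i,k in enumerate(obs)})
E
python3 - <<'E'
from fit import *
w=eyes.grab_frame("wrist")
fit(w,{"tip":(235,90.8),"knob":(261.7,112.5),"bl":(241.7,81.7),"br":(278.3,110),"fr":(261.7,130),"fl":(226.7,103.3)},[600,-230,0.])
fit(w,{"tip":(338,193.8),"knob":(346.7,216.3),"br":(357.5,215.8),"fr":(335.8,226.7),"fl":(320,194.2),"bl":(342.5,183.3)},[523,-370,-.5])
E
```

```text
pose [ 604.5 -236.9] yaw -18.1 antenna [ 613.3 -223.   150. ] res {'tip': [0.6, -0.2], 'knob': [0.1, 0.3], 'bl': [-0.3, -2.8], 'br': [0.8, -0.4], 'fr': [-0.1, 3.2], 'fl': [-2.5, 0.5]}
pose [ 530.  -377.1] yaw -42.1 antenna [ 543.7 -367.9  150. ] res {'tip': [5.7, 9.1], 'knob': [-0.4, -0.8], 'br': [2.3, 0.7], 'fr': [-0.1, 1.7], 'fl': [-2.9, -1.9], 'bl': [-0.8, -3.6]}
```

```bash
python3 - <<'E'
from fit import *
w=eyes.grab_frame("wrist")
fit(w,{"tip":(342.5,203.7),"knob":(346.7,216.3),"br":(357.5,215.8),"fr":(335.8,226.7),"fl":(320,194.2),"bl":(342.5,183.3)},[523,-370,-.5])
mv([613,-223,240],-18)
E
```

```text
pose [ 529.2 -377.4] yaw -41.8 antenna [ 542.9 -368.2  150. ] res {'tip': [1.2, 0.1], 'knob': [-0.3, -0.0], 'br': [2.4, 1.4], 'fr': [0.1, 2.4], 'fl': [-2.9, -1.0], 'bl': [-0.8, -2.8]}
t 3.0 tcp [ 538.1 -301.3  326.4] yaw 19.9 shift [ 0.097  -0.0481  0.0865] turn 0.6614
```

{"op": "step_arm", "data": {"motion": [[-1,[0.02,-0.01,0],0.1],[-1,[0.04,-0.02,0],0.2],[-1,[0.06,-0.03,0],0.32],[-1,[0.08,-0.04,0],0.44],[-1,[0.097,-0.048,0],0.56],[-1,[0.097,-0.048,0.03],0.66],[-1,[0.097,-0.048,0.06],0.66],[-1,[0.097,-0.048,0.08],0.66],[-1,[0.097,-0.048,0.0865],0.66],[-1,[0.097,-0.048,0.0865],0.66],[-1,[0.097,-0.048,0.0865],0.66]]}}

```text
time_s: 4.38
ee_pos: [613.6, -223.0, 240.9]
eef_rot: [3.103, -0.488, 0.002]
ft_force: [-1.0, 0.4, 0.1]
gripper_width: 0.999
grip_force: 0.0
```

```bash
python3 - <<'E'
from h import *
w=eyes.grab_frame("wrist"); im=w["color"][:,:,::-1]; g=(255*(im/255.)**0.5).astype(np.uint8)
cv2.imwrite("pics/w2.png",cv2.resize(g,None,fx=1.4,fy=1.4)); 
print(proj(w,[613,-223,170]),[ (d["location"],d["p"]) for d in eyes.search_frame(w,"radio_1_antenna")])
mv([613,-223,134],-18)
E
```

```text
[285.64449387 209.96679976] [([438.6, 217.6], 0.73), ([475.0, 388.6], 0.65), ([114.2, 264.6], 0.63)]
t 4.47 tcp [ 613.5 -222.9  240.6] yaw -17.89 shift [-0.0006  0.0002  0.1066] turn 0.0019
```

View pics/w2.png

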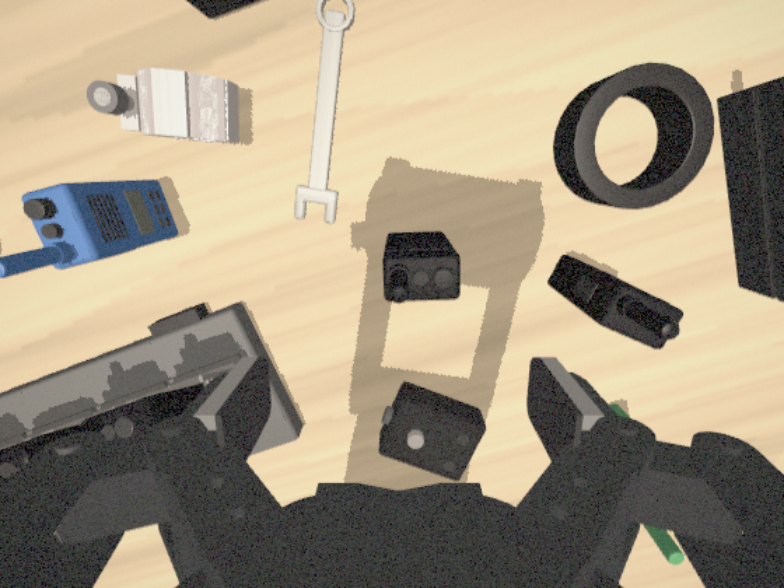

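The B tip at (285,209) matches the prediction of (286,210) and the body is square to the tool. I'll descend, grip the antenna and lift.

{"op": "step_arm", "data": {"motion": [[-1,[0,0,0.03],0],[-1,[0,0,0.06],0],[-1,[0,0,0.085],0],[-1,[0,0,0.1],0],[-1,[0,0,0.107],0],[-1,[0,0,0.107],0],[0.4,[0,0,0.107],0],[0.7,[0,0,0.107],0],[1,[0,0,0.107],0],[1,[0,0,0.107],0],[1,[0,0,0.107],0],[1,[0,0,0.107],0],[1,[0,0,0.1],0],[1,[0,0,0.09],0],[1,[0,0,0.07],0],[1,[0,0,0.05],0],[1,[0,0,0.05],0]]}}

```text
time_s: 6.6
ee_pos: [613.9, -223.1, 191.6]
eef_rot: [3.103, -0.488, 0.004]
ft_force: [0.4, -0.1, -2.7]
gripper_width: 0.102
grip_force: 58.7
```

```bash
python3 - <<'E'
from h import *
s=eyes.grab_frame("scene");t=eyes.grab_frame("top")
def c(f,x,y,w,h,k):
    g=(255*(f["color"][y:y+h,x:x+w,::-1]/255.)**.6).astype(np.uint8); return cv2.resize(g,None,fx=k,fy=k,interpolation=cv2.INTER_CUBIC)
a=c(t,140,195,100,70,8)[:300]; 
a=c(t,144,208,80,36,10); b=c(s,385,225,100,60,8)[:,:]
im=np.zeros((600,800,3),np.uint8); im[:360,:800]=a; b=c(s,385,230,100,30,8); im[360:600,:800]=b
cv2.imwrite("pics/b.png",im)
E
```

```text
(no output)
```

View pics/b.png

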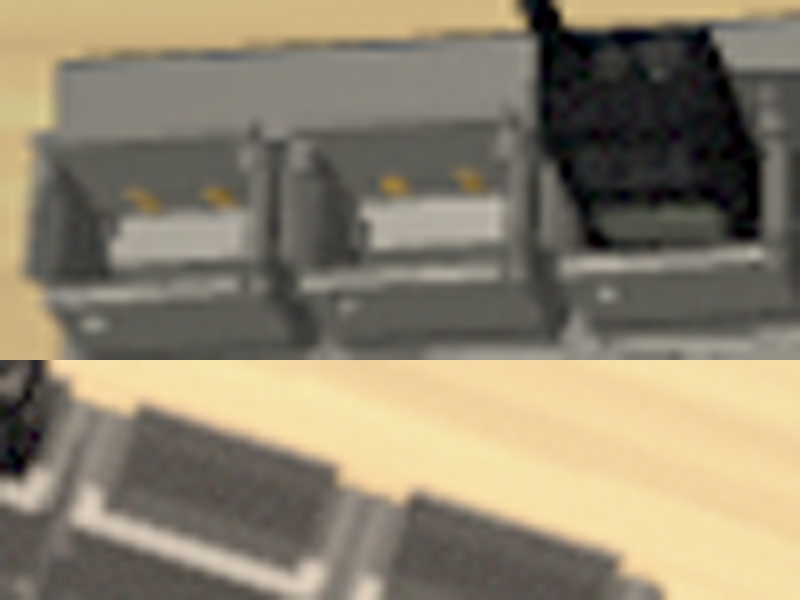

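```bash
python3 - <<'E'
from h import *
from scipy.optimize import least_squares
s=eyes.grab_frame("scene");t=eyes.grab_frame("top")
c2,s2=np.cos(np.radians(20)),np.sin(np.radians(20))
def bay(p,i,q):
    l=[p[3]+q[0]*c2+q[2]*s2, 280-80*i+q[1], 44-q[0]*s2+q[2]*c2]; return W(p,l)
def W(p,l): c,n=np.cos(p[2]),np.sin(p[2]); return [p[0]+c*l[0]-n*l[1],p[1]+n*l[0]+c*l[1],l[2]]
O=[(t,(149.8,214.5),lambda p:W(p,(75,250,28))),(t,(150.7,259.3),lambda p:W(p,(-75,250,28))),(t,(305,250),lambda p:W(p,(-75,-250,28))),(t,(302.1,205.7),lambda p:W(p,(75,-250,28))),
(t,(155.8,229.2),lambda p:bay(p,1,(19.5,29.5,0))),(t,(181,228.2),lambda p:bay(p,2,(19.5,29.5,0))),
(s,(449.4,251),lambda p:bay(p,1,(24.5,0,62))),(s,(414.7,239.6),lambda p:bay(p,2,(24.5,0,62)))]
f=lambda p:np.concatenate([proj(a,g(p))-b for a,b,g in O])
o=least_squares(f,[516,185,.05,0],loss="soft_l1",x_scale=[10,10,.1,10]);p=o.x
print(p.round(3),f(p).reshape(-1,2).round(1).tolist())
print([np.round(bay(p,i,(0,0,0)),1).tolist() for i in(1,2)])
for i in(1,2):
  for n,q in(("tip docked3",(4,16,170)),): print(proj(t,bay(p,i+2 if i==1 else 5,q)),proj(s,bay(p,3 if i==1 else 5,q)))
A,o_,K=cam(t)
# check: radio in hand
w=eyes.grab_frame("wrist");save(w,"hand.png")
mv([613,-223,380])
E
```

```text
[ 5.15935e+02  1.84475e+02  5.20000e-02 -4.29260e+01] [[-0.8, -0.8], [-0.6, 0.7], [0.5, 1.0], [0.4, -1.0], [-0.7, 14.7], [-0.9, 14.2], [-1.6, 1.1], [-1.5, 1.4]]
[[462.7, 382.0, 44.0], [466.8, 302.1, 44.0]]
[197.48055605 222.97432077] [391.4531199  203.07570389]
[254.2143302  219.64734003] [324.48581611 183.00068983]
t 6.85 tcp [ 613.  -222.6  188.8] yaw -17.89 shift [-0.0002  0.0003 -0.1912] turn None
```

```bash
cat > ch.py <<'E'
from h import *
from scipy.optimize import least_squares
c2,s2=np.cos(np.radians(20)),np.sin(np.radians(20))
def W(p,l): c,n=np.cos(p[2]),np.sin(p[2]); return [p[0]+c*l[0]-n*l[1],p[1]+n*l[0]+c*l[1],l[2]]
def bay(p,i,q): return W(p,[p[3]+q[0]*c2+q[2]*s2, 280-80*i+q[1], 44-q[0]*s2+q[2]*c2])
E
python3 - <<'E'
from ch import *
s=eyes.grab_frame("scene");t=eyes.grab_frame("top")
O=[(t,(149.8,214.5),lambda p:W(p,(75,250,28))),(t,(150.7,259.3),lambda p:W(p,(-75,250,28))),(t,(305,250),lambda p:W(p,(-75,-250,28))),(t,(302.1,205.7),lambda p:W(p,(75,-250,28))),
(t,(155.8,229.2),lambda p:bay(p,1,(19.5,29.5,0))),(t,(181,228.2),lambda p:bay(p,2,(19.5,29.5,0))),
(s,(449.4,251),lambda p:bay(p,1,(-24,0,48))),(s,(414.7,239.6),lambda p:bay(p,2,(-24,0,48))),(s,(409.4,253.1),lambda p:bay(p,2,(22,0,62))),
(t,(198.6,207.),lambda p:bay(p,3,(4,16,170))),(s,(378.6,219.6),lambda p:bay(p,3,(4,16,170)))]
O[-1]=(s,(541/1.4,306/1.4),O[-1][2])
f=lambda p:np.concatenate([proj(a,g(p))-b for a,b,g in O])
o=least_squares(f,[516,185,.05,0],loss="soft_l1",x_scale=[10,10,.1,10]);p=o.x
print(p.round(3),f(p).reshape(-1,2).round(1).tolist())
print([np.round(bay(p,i,(0,0,0)),1).tolist() for i in(1,2)])
for n,f_,in(("s",s),("t",t)): print([proj(f_,bay(p,i,(4,16,170))).round() for i in(3,5,6)])
mv([613,-223,380])
E
```

```text
[5.15864e+02 1.85428e+02 5.20000e-02 3.82300e+00] [[-1.1, -0.8], [-0.9, 0.8], [0.2, 1.0], [0.2, -1.0], [-1.3, 0.2], [-1.7, -0.3], [-0.5, -0.8], [-0.4, -0.5], [-0.8, 0.4], [-2.0, -0.5], [-0.9, -2.3]]
[[509.3, 385.4, 44.0], [513.5, 305.5, 44.0]]
[array([386., 216.]), array([317., 195.]), array([285., 185.])]
[array([197., 207.]), array([253., 203.]), array([281., 202.])]
t 6.95 tcp [ 613.1 -222.7  189.1] yaw -17.89 shift [-0.0002  0.0003 -0.1909] turn None
```

View pics/hand.png

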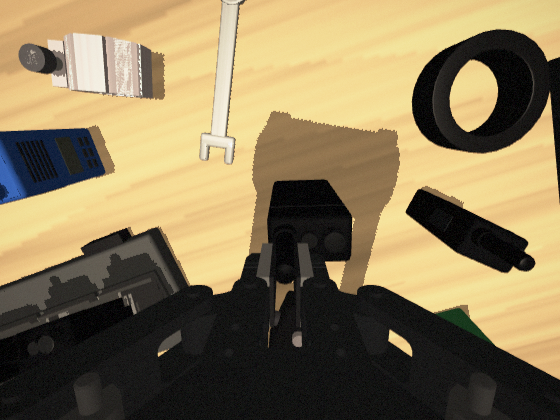

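B is held upright and square, with its antenna between the pads in the wrist view at about (287,268). The charger fit is consistent: bay 1 is at about (509,383) and bay 2 at about (513,303), yaw 3°. Next comes lift and carry. I can't tilt the tool, so I'll tilt the radio in the grip against the pocket's back wall.

```bash
cat > traj.py <<'E'
from h import *
BAY={1:np.array([509.2,383.2]),2:np.array([513.4,303.2])}; YAW=np.radians(3.0)
def tcp(b,X,Z,th,g=153,dx=4,dy=16):
    "TCP for radio foot centre at (X,Z) (charger frame, rel. bay point; Z world), lean th deg"
    t=np.radians(th); x=X+dx*np.cos(t)+g*np.sin(t); z=Z-dx*np.sin(t)+g*np.cos(t)-19
    c,s=np.cos(YAW),np.sin(YAW); return np.array([BAY[b][0]+c*x-s*dy,BAY[b][1]+s*x+c*dy,z])
E
python3 - <<'E'
from traj import *
mv(tcp(1,18,240,0),3); print(tcp(1,18,240,0))
E
```

```text
t 6.95 tcp [ 613.1 -222.7  189.1] yaw -17.89 shift [-0.2703 -0.5676 -0.1845] turn -0.3645
[530.33247446 400.32946359 374.        ]
```

{"op": "step_arm", "data": {"motion": [[1,[0,0,-0.02],0],[1,[0,0,-0.055],0],[1,[0,0,-0.095],0],[1,[0,0,-0.135],0],[1,[0,0,-0.165],0],[1,[-0.008,-0.017,-0.185],-0.01],[1,[-0.024,-0.05,-0.185],-0.03],[1,[-0.043,-0.091,-0.185],-0.06],[1,[-0.065,-0.136,-0.185],-0.09],[1,[-0.086,-0.182,-0.185],-0.12],[1,[-0.108,-0.227,-0.185],-0.15],[1,[-0.13,-0.272,-0.185],-0.18],[1,[-0.151,-0.318,-0.185],-0.21],[1,[-0.173,-0.363,-0.185],-0.24],[1,[-0.195,-0.409,-0.185],-0.27],[1,[-0.216,-0.454,-0.185],-0.3],[1,[-0.238,-0.5,-0.185],-0.33],[1,[-0.254,-0.534,-0.185],-0.35],[1,[-0.265,-0.556,-0.185],-0.364],[1,[-0.27,-0.568,-0.185],-0.364]]}}

```text
time_s: 9.45
ee_pos: [530.3, 401.7, 374.6]
eef_rot: [3.14, 0.083, -0.001]
ft_force: [0.1, -0.9, -2.6]
gripper_width: 0.104
grip_force: 58.8
```

```bash
python3 - <<'E'
from traj import *
mv(tcp(1,18,130,0),3)
s=eyes.grab_frame("scene");t=eyes.grab_frame("top")
def c(f,x,y,w,h,k):
    g=(255*(f["color"][y:y+h,x:x+w,::-1]/255.)**.6).astype(np.uint8); return cv2.resize(g,None,fx=k,fy=k,interpolation=cv2.INTER_CUBIC)
im=np.zeros((480,800,3),np.uint8); im[:,:400]=c(s,380,120,100,120,4); im[:,400:]=c(t,100,150,100,120,4); cv2.imwrite("pics/d.png",im)
E
```

```text
t 9.45 tcp [530.3 401.7 374.6] yaw 3.02 shift [0.     0.0014 0.1106] turn 0.0004
```

View pics/d.png

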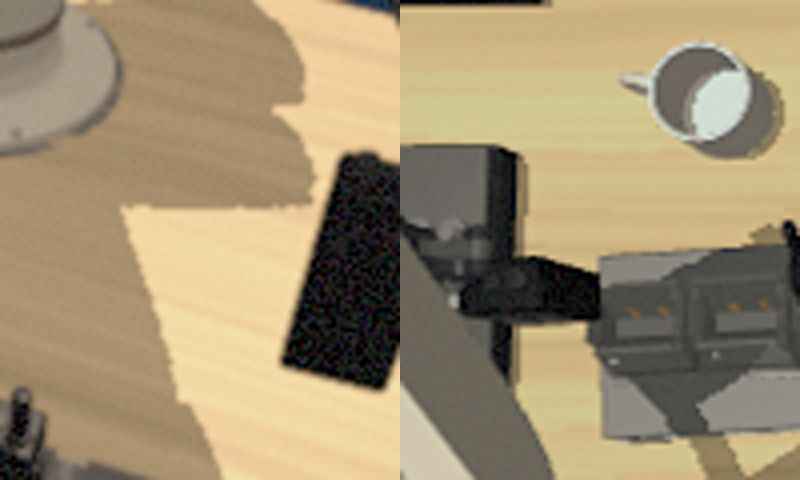

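The radio hangs upright. In the scene view its back foot edge runs from about (451,210) to (477,217), and I'll check that against the expected pose.

```bash
python3 - <<'E'
from traj import *
s=eyes.grab_frame("scene"); T=r.state()["ee_pos"]; c,n=np.cos(YAW),np.sin(YAW)
for q in((13,11),(13,-43)): print(proj(s,[T[0]+c*q[0]-n*q[1],T[1]+n*q[0]+c*q[1],T[2]-134]).round(1))
g=s["color"][150:225,440:490].astype(int).sum(2)
for row in(195,200): print(row,np.where(s["color"][row,430:500].astype(int).sum(1)<90)[0][[0,-1]]+430)
for col in(455,465,472): print(col,np.where(s["color"][150:230,col].astype(int).sum(1)<90)[0][-1]+150)
mv(tcp(1,18,120,0),3); p0=tcp(1,18,120,0)
for a in((18,100,0),(17.5,84,0)): print((tcp(1,*a)-p0).round(1))
E
```

```text
[474.  219.6]
[446.6 211.6]
195 [455 482]
200 [453 480]
455 212
465 214
472 216
t 9.6 tcp [531.  400.4 374.7] yaw 2.95 shift [-0.0006 -0.      0.1207] turn -0.0009
[  0.   0. -20.]
[ -0.5  -0.  -36. ]
```

```bash
python3 - <<'E'
from traj import *
from scipy.optimize import least_squares
s=eyes.grab_frame("scene"); T=r.state()["ee_pos"]
d=s["color"].astype(int).sum(2)<90
out=[]
for row in(165,175,185,195,203): out.append((row,(np.where(d[row,430:500])[0][[0,-1]]+430).tolist()))
print(out)
Rz=R.from_euler("z",3,degrees=True)
def P(v,q): # v: lean about y, roll about x, dx,dy
    G=np.array([T[0],T[1],T[2]+19]); return G+(Rz*R.from_euler("yx",v[:2])).apply(np.array(q)-[4,16,153])+[v[2],0,0]
L=[(17,27,0),(17,-27,0),(17,-27,118),(17,27,118)]
print([proj(s,P([0,0,0],q)).round(1).tolist() for q in L])
# mask silhouettes: residual of observed back-face left/right edges + bottom
obs_b=[(c,np.where(d[150:235,c])[0][-1]+150.5) for c in(455,460,465,470,474)]
def f(v):
    bl,br,tr,tl=[proj(s,P(v,q)) for q in L]; e=[]
    for row,(a,b) in out: 
        e+=[br[0]+(row-br[1])/(tr[1]-br[1])*(tr[0]-br[0])-a-0.0, bl[0]+(row-bl[1])/(tl[1]-bl[1])*(tl[0]-bl[0])-b-1]
    for c,y in obs_b: e.append(br[1]+(c-br[0])/(bl[0]-br[0])*(bl[1]-br[1])-y-.5)
    return np.array(e)
for fix in(0,1):
    o=least_squares(lambda v:f([v[0],v[1],v[2]*fix]),[0,0,0]); print(np.degrees(o.x[:2]).round(2),o.x[2],np.abs(o.fun).max().round(1),f(o.x).round(1))
E
```

```text
[(165, [463, 491]), (175, [460, 489]), (185, [457, 485]), (195, [454, 482]), (203, [452, 479])]
[[473.7, 219.5], [446.4, 211.5], [461.0, 165.3], [491.1, 173.1]]
[2.77 1.38] 0.0 2.4 [-1.4  2.4 -1.2  1.  -1.   1.5 -0.9  1.1 -1.1  1.3  0.  -0.6 -0.2  0.1
  0.2]
[-7.46  0.64] -22.99424031342706 2.5 [-0.8  2.5 -0.8  1.  -0.9  1.5 -1.   0.9 -1.4  1.1 -0.1 -0.7 -0.2  0.2
  0.3]
```

{"op": "step_arm", "data": {"motion": [[1,[0,0,0.02],0],[1,[0.001,0.001,0.045],0],[1,[0.001,0.002,0.07],0],[1,[0.001,0.002,0.095],0],[1,[0.001,0.002,0.115],0],[1,[0.001,0.002,0.13],0],[1,[0.001,0.002,0.138],0],[1,[0.001,0.002,0.143],0],[1,[0.001,0.002,0.148],0],[1,[0.001,0.002,0.152],0],[1,[0.001,0.002,0.156],0],[1,[0.001,0.002,0.156],0]]}}

```text
time_s: 11.15
ee_pos: [531.8, 398.8, 218.6]
eef_rot: [-3.14, -0.082, 0.001]
ft_force: [-0.1, -0.2, -3.3]
gripper_width: 0.101
grip_force: 58.8
```

```bash
python3 - <<'E'
from traj import *
st=r.state(); print(st["ft_force"],st["ft_torque"])
p0=tcp(1,18.5,84,0); mv(p0)
# arc about back corner at X=35.3,Z=84
for th in (5,10,15,20,22):
    t=np.radians(th); X=35.3-17*np.cos(t); Z=84+17*np.sin(t); print(th,(tcp(1,X,Z,th)-p0).round(1))
t=np.radians(20);X0=35.3-17*np.cos(t);Z0=84+17*np.sin(t)
print("bay-frame start x',z'",X0*np.cos(t)-(Z0-44)*np.sin(t),X0*np.sin(t)+(Z0-44)*np.cos(t))
E
```

```text
[-0.14567474 -0.2498114  -3.32626971] [0.2496589  0.04835374 0.00094492]
t 11.15 tcp [531.8 398.8 218.6] yaw 2.97 shift [-0.0009 -0.0016  0.0006] turn None
5 [13.2  0.7  0.6]
10 [26.5  1.4 -0.1]
15 [39.8  2.1 -1.8]
20 [52.8  2.8 -4.8]
22 [58.   3.  -6.3]
bay-frame start x',z' 2.4903437807158166 49.66101589083244
```

{"op": "step_arm", "data": {"motion": [[1,[0.004,0,0],0],[1,[0.008,0,0],0],[1,[0.013,0,0],0],[1,[0.018,0,0],0],[1,[0.022,0,0],0],[1,[0.026,0,0],0],[1,[0.026,0,0],0]]}}

```text
time_s: 12.02
ee_pos: [558.1, 400.0, 218.7]
eef_rot: [3.14, 0.081, -0.0]
ft_force: [-1.5, 0.1, -2.0]
gripper_width: 0.098
grip_force: 58.7
```

```bash
cat > lean.py <<'E'
from traj import *
from scipy.optimize import least_squares
def show(): 
    st=r.state(); print("F",st["ft_force"].round(1),"M",st["ft_torque"].round(2),"tcp",st["ee_pos"].round(1))
def edges(lo,hi,rows,ex=(1,1)):
    s=eyes.grab_frame("scene"); d=s["color"].astype(int).sum(2)<90; T=r.state()["ee_pos"]
    Rz=R.from_euler("z",3,degrees=True); o=[]
    for row in rows:
        w=np.where(d[row,lo:hi])[0]; o.append((row,int(w[0])+lo,int(w[-1])+lo) if len(w) else None)
    print("dark runs",o)
    for lean in(0,5,10,15,20):
        P=lambda q:proj(s,np.array([T[0],T[1],T[2]+19])+(Rz*R.from_euler("y",lean,degrees=True)).apply(np.array(q)-[4,16,153]))
        br,tr,bl,tl=P((17,-27,0)),P((17,-27,118)),P((17,27,0)),P((17,27,118))
        print(lean,[(row,(br[0]+(row-br[1])/(tr[1]-br[1])*(tr[0]-br[0])).round(1),(bl[0]+(row-bl[1])/(tl[1]-bl[1])*(tl[0]-bl[0])).round(1)) for row in rows],"top",tr.round(),tl.round())
E
python3 - <<'E'
from lean import *
show(); edges(425,500,(225,230,235,240))
E
```

```text
F [-1.5  0.1 -2. ] M [ 0.03  0.55 -0.09] tcp [558.1 400.  218.7]
dark runs [(225, 443, 466), (230, 442, 467), (235, 440, 466), (240, 439, 464)]
0 [(225, np.float64(441.2), np.float64(471.8)), (230, np.float64(439.6), np.float64(469.9)), (235, np.float64(438.1), np.float64(468.0)), (240, np.float64(436.5), np.float64(466.1))] top [439. 233.] [466. 241.]
5 [(225, np.float64(441.2), np.float64(471.8)), (230, np.float64(439.7), np.float64(469.9)), (235, np.float64(438.1), np.float64(468.0)), (240, np.float64(436.6), np.float64(466.0))] top [439. 232.] [466. 241.]
10 [(225, np.float64(441.2), np.float64(471.8)), (230, np.float64(439.7), np.float64(469.9)), (235, np.float64(438.2), np.float64(467.9)), (240, np.float64(436.6), np.float64(465.9))] top [439. 231.] [466. 240.]
15 [(225, np.float64(441.2), np.float64(471.9)), (230, np.float64(439.7), np.float64(469.9)), (235, np.float64(438.2), np.float64(467.8)), (240, np.float64(436.7), np.float64(465.8))] top [440. 231.] [466. 239.]
20 [(225, np.float64(441.3), np.float64(472.0)), (230, np.float64(439.8), np.float64(469.9)), (235, np.float64(438.3), np.float64(467.8)), (240, np.float64(436.8), np.float64(465.7))] top [440. 230.] [467. 238.]
```

{"op": "step_arm", "data": {"motion": [[1,[0.005,0,0],0],[1,[0.01,0,-0.001],0],[1,[0.015,0,-0.002],0],[1,[0.02,0,-0.003],0],[1,[0.024,0,-0.004],0],[1,[0.0265,0,-0.0047],0],[1,[0.0265,0,-0.0047],0]]}}

```text
time_s: 12.95
ee_pos: [584.5, 401.5, 223.6]
eef_rot: [-3.14, -0.081, -0.0]
ft_force: [-2.9, -0.1, -1.9]
gripper_width: 0.102
grip_force: 59.1
```

```bash
python3 - <<'E'
from lean import *
show()
t=eyes.grab_frame("top");w=eyes.grab_frame("wrist");s=eyes.grab_frame("scene")
def c(f,x,y,ww,h,k):
    g=(255*(f["color"][y:y+h,x:x+ww,::-1]/255.)**.6).astype(np.uint8); return cv2.resize(g,None,fx=k,fy=k,interpolation=cv2.INTER_CUBIC)
im=np.zeros((600,800,3),np.uint8); im[:400,:400]=c(t,120,180,80,80,5);im[:400,400:]=c(s,400,190,80,80,5); im[400:,:400]=c(w,130,150,200,100,2);cv2.imwrite("pics/e.png",im)
T=r.state()["ee_pos"];Rz=R.from_euler("z",3,degrees=True)
for f in(t,w): print([ [proj(f,np.array([T[0],T[1],T[2]+19])+(Rz*R.from_euler("y",l,degrees=True)).apply(np.array(q)-[4,16,153])).round().tolist() for q in((17,-27,118),(-17,-27,118),(-17,27,118),(17,27,118))] for l in(0,10,20)])
E
```

```text
F [-2.9 -0.1 -1.9] M [-0.03  0.64  0.05] tcp [584.5 401.5 223.6]
[[[156.0, 199.0], [156.0, 211.0], [137.0, 212.0], [137.0, 200.0]], [[156.0, 202.0], [156.0, 213.0], [136.0, 214.0], [137.0, 203.0]], [[156.0, 204.0], [155.0, 215.0], [136.0, 216.0], [137.0, 205.0]]]
[[[354.0, 214.0], [351.0, 264.0], [268.0, 264.0], [267.0, 214.0]], [[353.0, 223.0], [352.0, 275.0], [268.0, 275.0], [267.0, 223.0]], [[352.0, 232.0], [353.0, 286.0], [267.0, 286.0], [268.0, 232.0]]]
```

View pics/e.png

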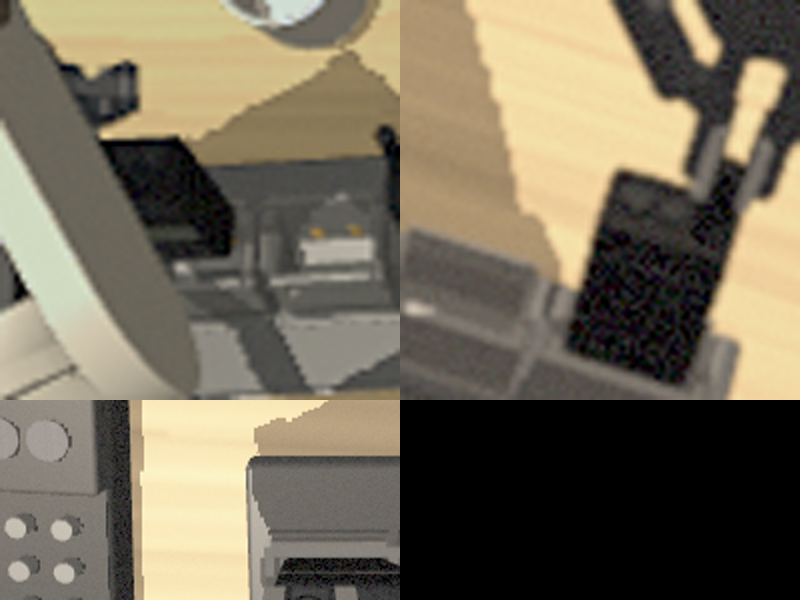

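The lean looks like 20° or a little more and the foot is inside bay 1: the top-view back-right corner is at (156,208), against (156,204) predicted for 20°. Now I'll slide down the pocket axis.

{"op": "step_arm", "data": {"motion": [[1,[-0.0015,0,0.004],0],[1,[-0.003,0,0.008],0],[1,[-0.0045,0,0.0125],0],[1,[-0.006,0,0.017],0],[1,[-0.008,0,0.0215],0],[1,[-0.0095,0,0.026],0],[1,[-0.011,0,0.03],0],[1,[-0.0125,0,0.034],0],[1,[-0.0135,0,0.037],0],[1,[-0.0135,0,0.037],0]]}}

```text
time_s: 14.35
ee_pos: [570.6, 400.7, 186.1]
eef_rot: [3.14, 0.081, -0.001]
ft_force: [-2.7, -0.0, -3.7]
gripper_width: 0.098
grip_force: 59.0
```

```bash
python3 - <<'E'
from lean import *
show()
E
```

```text
F [-2.7 -0.  -3.7] M [0.11 0.67 0.06] tcp [570.6 400.7 186.1]
```

{"op": "step_arm", "data": {"motion": [[1,[-0.001,0,0.002],0],[1,[-0.0015,0,0.004],0],[1,[-0.002,0,0.006],0],[1,[-0.003,0,0.008],0],[1,[-0.003,0,0.009],0],[1,[-0.003,0,0.009],0]]}}

```text
time_s: 15.1
ee_pos: [567.8, 400.6, 177.4]
eef_rot: [3.141, 0.081, -0.0]
ft_force: [-2.7, 0.6, -1.4]
gripper_width: 0.103
grip_force: 59.1
```

```bash
python3 - <<'E'
from lean import *
show()
E
```

```text
F [-2.7  0.6 -1.4] M [ 0.16  0.62 -0.01] tcp [567.8 400.6 177.4]
```

{"op": "step_arm", "data": {"motion": [[1,[-0.0003,0,0.001],0],[1,[-0.0007,0,0.002],0],[1,[-0.001,0,0.003],0],[1,[-0.001,0,0.003],0]]}}

```text
time_s: 15.6
ee_pos: [566.8, 400.5, 174.4]
eef_rot: [-3.141, -0.081, 0.0]
ft_force: [-1.8, 0.7, -1.1]
gripper_width: 0.104
grip_force: 59.2
```

```bash
python3 - <<'E'
from lean import *
show()
E
```

```text
F [-1.8  0.7 -1.1] M [ 0.21  0.58 -0.02] tcp [566.8 400.5 174.4]
```

{"op": "step_arm", "data": {"motion": [[1,[-0.0005,0,0.0015],0],[1,[-0.001,0,0.003],0],[1,[-0.0015,0,0.0045],0],[1,[-0.002,0,0.0055],0],[1,[-0.002,0,0.0055],0]]}}

```text
time_s: 16.23
ee_pos: [565.3, 400.7, 169.8]
eef_rot: [-3.14, -0.081, -0.003]
ft_force: [0.9, 1.6, 4.7]
gripper_width: 0.098
grip_force: 59.9
```

```bash
python3 - <<'E'
from lean import *
show()
E
```

```text
F [0.9 1.6 4.7] M [ 0.38  0.16 -0.01] tcp [565.3 400.7 169.8]
```

{"op": "step_arm", "data": {"motion": [[1,[-0.0003,0,0.001],0],[1,[-0.0007,0,0.002],0],[1,[-0.001,0,0.003],0],[1,[-0.001,0,0.003],0]]}}

```text
time_s: 16.73
ee_pos: [565.7, 401.4, 169.1]
eef_rot: [-3.137, -0.081, -0.01]
ft_force: [6.8, 5.3, 19.8]
gripper_width: 0.099
grip_force: 61.9
```

```bash
python3 - <<'E'
from lean import *
show()
E
```

```text
F [ 6.8  5.3 19.8] M [ 1.05 -0.77 -0.04] tcp [565.7 401.4 169.1]
```

{"op": "step_arm", "data": {"motion": [[1,[0.0003,0,-0.0015],0],[1,[0.0007,0,-0.003],0],[1,[0.0007,0,-0.003],0],[0.7,[0.0007,0,-0.003],0],[0.4,[0.0007,0,-0.003],0],[0.1,[0.0007,0,-0.003],0],[0.1,[0.0007,0,-0.003],0],[0.1,[0.0007,0,-0.02],0],[0.1,[0.0007,0,-0.05],0],[0.1,[0.0007,0,-0.09],0],[0,[0.0007,0,-0.13],0],[-0.5,[0.0007,0,-0.17],0],[-1,[0.0007,0,-0.2],0],[-1,[0.0007,0,-0.2],0]]}}

```text
time_s: 18.48
ee_pos: [564.7, 400.5, 369.9]
eef_rot: [-3.138, -0.081, -0.007]
ft_force: [0.1, -0.5, -0.1]
gripper_width: 1.0
grip_force: 0.0
```

```bash
cat > chk.py <<'E'
from traj import *
import sys
def boxpx(f,b,q,dz=0):
    t=np.radians(20); X=q[0]*np.cos(t)+q[2]*np.sin(t); Z=44-q[0]*np.sin(t)+q[2]*np.cos(t); c,s=np.cos(YAW),np.sin(YAW)
    return proj(f,[BAY[b][0]+c*X-s*q[1],BAY[b][1]+s*X+c*q[1],Z])
b=int(sys.argv[1])
for n in("scene","top"):
    f=eyes.grab_frame(n); u=boxpx(f,b,(4,16,170)); v=boxpx(f,b,(2,-14,128))
    print(n,"exp tip",u.round(1),"dets",[(np.round(d["location"],1).tolist(),round(d["p"],2)) for nm in("radio_1","radio_1_antenna") for d in eyes.search_frame(f,nm)])
    x,y=int(u[0]),int(u[1]); d=f["color"][y-14:y+20,x-25:x+26].astype(int).sum(2)
    if len(sys.argv)>2: print("\n".join("".join("#" if k<90 else "+" if k<200 else "." for k in row) for row in d),"origin",x-25,y-14)
E
python3 chk.py 1 v; python3 - <<'E'
from lean import *
show()
E
```

```text
scene exp tip [461.  239.6] dets [([216.3, 147.5], 0.87), ([183.9, 172.6], 0.83), ([449.3, 254.2], 0.67), ([253.8, 257.7], 0.67), ([212.1, 146.4], 0.89), ([181.2, 169.5], 0.77), ([316.1, 209.4], 0.72)]
...................................................
...................................................
...................................................
...................................................
...................................................
...................................................
...................................................
...................................................
...................................................
...................................................
...................................................
...................................................
...................................................
...................................................
....+++............................................
...+###+++..............+++........................
...+#######++..........+###+.......................
...###########
[... 2255 characters left out ...]
++++######+...............#####################+
++++++++#####+...............#####################+
++++++++#####+...............######################
+++++++++####+...............######################
+++++++++####++..............######################
++++++++++###++..............######################
+++++++++++##++.............+######################
+++++++++++##++.............+######################
++++++++++++#++..............+#####################
++++++++++++#+................+####################
++++++++++++++.................####################
++++++++++++++.................+################### origin 115 195
F [-0.8 -0.4 -0.5] M [-0.05  0.04 -0.03] tcp [564.4 400.3 365.3]
```

The tip projects within 1 px of the fully seated pose in both views, so the first radio is home. Next is radio A.

```bash
python3 - <<'E'
from traj import *
mv([543,-368,366],-41.8)
E
```

```text
t 18.77 tcp [564.4 400.3 365.3] yaw 2.97 shift [-6.110e-02  7.662e-01 -3.000e-04] turn 0.7813
```

{"op": "step_arm", "data": {"motion": [[-1,[-0.001,0.012,0],0],[-1,[-0.003,0.04,0],0.04],[-1,[-0.007,0.085,0],0.09],[-1,[-0.011,0.133,0],0.14],[-1,[-0.014,0.181,0],0.19],[-1,[-0.018,0.229,0],0.24],[-1,[-0.022,0.277,0],0.29],[-1,[-0.026,0.325,0],0.34],[-1,[-0.03,0.373,0],0.39],[-1,[-0.034,0.421,0],0.44],[-1,[-0.038,0.469,0],0.49],[-1,[-0.042,0.517,0],0.54],[-1,[-0.046,0.565,0],0.59],[-1,[-0.05,0.613,0],0.64],[-1,[-0.054,0.66,0],0.69],[-1,[-0.057,0.704,0],0.74],[-1,[-0.059,0.739,0],0.78],[-1,[-0.061,0.76,0],0.781],[-1,[-0.061,0.766,0],0.781],[-1,[-0.061,0.766,0],0.781]]}}

```text
time_s: 21.28
ee_pos: [543.4, -367.2, 366.1]
eef_rot: [-2.935, 1.119, -0.0]
ft_force: [-0.2, -0.1, -0.5]
gripper_width: 0.999
grip_force: 0.0
```

```bash
python3 - <<'E'
from traj import *
mv([543,-368,134],-41.8)
w=eyes.grab_frame("wrist"); print([(n,proj(w,p).round(1)) for n,p in(("tip",[543,-368,170]),("foot",[529.2,-377.4,118]))])
d=w["color"].astype(float); d=255*(d/255)**.45; d=d.mean(2)
sub=cv2.resize(d[185:245,250:330],None,fx=1.3,fy=0.7,interpolation=cv2.INTER_AREA)
print("\n".join("".join(" .:-=+*#%@"[::-1][int(min(k,149)/15)] for k in row) for row in sub),sub.shape)
print([(np.round(x["location"],1).tolist(),round(x["p"],2)) for x in eyes.search_frame(w,"radio_1")+eyes.search_frame(w,"radio_1_antenna")])
E
```

```text
t 21.27 tcp [ 543.4 -367.2  366.1] yaw -41.73 shift [0.0003 0.0009 0.2321] turn 0.0012
[('tip', array([286.3, 179.6])), ('foot', array([298.1, 175.4]))]
                                     :##=-=-===+===-+==+++++++++==++*=++=++++**+++*****                 
                                      ..------==-::.-::-::::::::::---:-:::---::::----:                  
                                         .......                                                        
                                                                                                        
                                                                                                        
                                                                                                        
                                                                                                        
                                                                                                        
                                                                                                        
  
[... 2937 characters left out ...]

                                                                                                        
                                                                                                        
                                                                                                        
                                                                                                        
                                                                                                         (42, 104)
[([44.4, 232.7], 0.87), ([299.5, 171.3], 0.79), ([356.0, 254.1], 0.6), ([110.6, 289.2], 0.45), ([296.3, 171.9], 0.7), ([257.4, 273.4], 0.7), ([355.8, 253.7], 0.68)]
```

```bash
python3 - <<'E'
from traj import *
w=eyes.grab_frame("wrist"); c,s=np.cos(np.radians(-41.8)),np.sin(np.radians(-41.8))
for q in((17,27,118),(17,-27,118),(-17,-27,118),(-17,27,118),(4,16,170),(2,-14,128)): print(q,proj(w,[529.2+c*q[0]-s*q[1],-377.4+s*q[0]+c*q[1],q[2]]).round(1))
d=w["color"].astype(float).mean(2); d=cv2.GaussianBlur(d,(0,0),.6)
sub=cv2.resize(d[145:192,270:328],None,fx=2,fy=1,interpolation=cv2.INTER_AREA)
print("\n".join("".join("@%#*+=-:. "[int(min(k,49)/5)] for k in row) for row in sub))
E
```

```text
(17, 27, 118) [278.6 162.8]
(17, -27, 118) [318.7 162.8]
(-17, -27, 118) [317.9 187.6]
(-17, 27, 118) [278.7 187.5]
(4, 16, 170) [286.9 179.4]
(2, -14, 128) [309.3 175.1]
                                                                                                                    
                                                                                                                    
                                                                                                                    
                                                                                                                    
                                                                                                                    
                                                                                                                    
                                                                                                                    
                                                                                                              
[... 3317 characters left out ...]
##%%%%%%%%########****%%##**########************##########%%++                    
                  ++%%##%%%%%%%%%%%%%%@@@@############**##%%######**####****########******##%%++                    
                  --%%##%%##%%@@%%%%%%@@@@%%######%%%%%%##%%%%%%####****####**######****######==                    
                  ::##########%%%%##%%####%%%%%%##########################**##################--                    
                  ..############%%****++**##******####%%%%%%######********####%%########%%****..                    
                    ==######**##**----::--++--==--++******************++******##****++++**==                        
                      ....::--::
```

The wrist grid shows the top face at columns 279–317 and the tip near (285,178), matching the fit. I'll descend and grip.

{"op": "step_arm", "data": {"motion": [[-1,[0,0.001,0.03],0],[-1,[0,0.001,0.075],0],[-1,[0,0.001,0.12],0],[-1,[0,0.001,0.16],0],[-1,[0,0.001,0.195],0],[-1,[0,0.001,0.22],0],[-1,[0,0.001,0.232],0],[-1,[0,0.001,0.232],0],[0.4,[0,0.001,0.232],0],[0.7,[0,0.001,0.232],0],[1,[0,0.001,0.232],0],[1,[0,0.001,0.232],0],[1,[0,0.001,0.232],0],[1,[0,0.001,0.232],0],[1,[0,0.001,0.22],0],[1,[0,0.001,0.2],0],[1,[0,0.001,0.165],0],[1,[0,0.001,0.125],0],[1,[0,0.001,0.09],0],[1,[0,0.001,0.09],0]]}}

```text
time_s: 23.98
ee_pos: [543.1, -368.8, 279.1]
eef_rot: [2.934, -1.12, 0.006]
ft_force: [0.7, -0.6, -3.6]
gripper_width: 0.098
grip_force: 58.7
```

```bash
python3 - <<'E'
from traj import *
mv(tcp(2,19.5,240,0)+[0,-2,0],3)
E
```

```text
t 23.98 tcp [ 543.1 -368.8  279.1] yaw -41.77 shift [-0.4627 -0.5078 -0.0967] turn -0.7814
```

{"op": "step_arm", "data": {"motion": [[1,[0,0,-0.02],0],[1,[0,0,-0.055],0],[1,[-0.009,-0.01,-0.085],0],[1,[-0.023,-0.025,-0.097],-0.04],[1,[-0.046,-0.051,-0.097],-0.09],[1,[-0.075,-0.082,-0.097],-0.14],[1,[-0.105,-0.115,-0.097],-0.19],[1,[-0.135,-0.148,-0.097],-0.24],[1,[-0.165,-0.181,-0.097],-0.29],[1,[-0.195,-0.214,-0.097],-0.34],[1,[-0.225,-0.247,-0.097],-0.39],[1,[-0.255,-0.28,-0.097],-0.44],[1,[-0.285,-0.313,-0.097],-0.49],[1,[-0.315,-0.346,-0.097],-0.54],[1,[-0.345,-0.379,-0.097],-0.59],[1,[-0.375,-0.412,-0.097],-0.64],[1,[-0.405,-0.445,-0.097],-0.69],[1,[-0.432,-0.474,-0.097],-0.74],[1,[-0.453,-0.497,-0.097],-0.77],[1,[-0.463,-0.508,-0.097],-0.781]]}}

```text
time_s: 26.48
ee_pos: [534.8, 320.7, 371.4]
eef_rot: [3.14, 0.087, -0.003]
ft_force: [0.9, 0.2, -3.6]
gripper_width: 0.102
grip_force: 58.8
```

```bash
python3 - <<'E'
from lean import *
show()
mv(tcp(2,19.5,84,0)+[0,-2,0],3)
s=eyes.grab_frame("scene"); d=s["color"].astype(int).sum(2)<90; T=r.state()["ee_pos"]
c,n=np.cos(YAW),np.sin(YAW)
print([proj(s,[T[0]+c*q[0]-n*q[1],T[1]+n*q[0]+c*q[1],T[2]-134]).round(1).tolist() for q in((13,11),(13,-43))])
print([(row,(np.where(d[row,385:470])[0][[0,-1]]+385).tolist()) for row in(160,170,180,190)],[(k,np.where(d[140:225,k])[0][-1]+140) for k in(420,427,434,440)])
E
```

```text
F [ 0.9  0.2 -3.6] M [-0.05 -0.02 -0.03] tcp [534.8 320.7 371.4]
t 26.48 tcp [534.8 320.7 371.4] yaw 3.18 shift [0.0014 0.0022 0.1534] turn 0.0031
[[434.0, 209.1], [408.2, 201.5]]
[(160, [419, 447]), (170, [417, 444]), (180, [415, 441]), (190, [413, 438])] [(420, np.int64(203)), (427, np.int64(205)), (434, np.int64(205)), (440, np.int64(186))]
```

{"op": "step_arm", "data": {"motion": [[1,[0,0.001,0.02],0],[1,[0.001,0.001,0.045],0.003],[1,[0.001,0.001,0.07],0.003],[1,[0.001,0.001,0.095],0.003],[1,[0.001,0.001,0.115],0.003],[1,[0.001,0.001,0.13],0.003],[1,[0.001,0.001,0.138],0.003],[1,[0.001,0.001,0.143],0.003],[1,[0.001,0.001,0.148],0.003],[1,[0.001,0.001,0.151],0.003],[1,[0.001,0.001,0.154],0.003],[1,[0.001,0.001,0.154],0.003]]}}

```text
time_s: 28.02
ee_pos: [536.8, 317.9, 218.9]
eef_rot: [-3.141, -0.077, 0.001]
ft_force: [-0.5, 0.8, -3.8]
gripper_width: 0.102
grip_force: 58.8
```

```bash
python3 - <<'E'
from lean import *
show(); mv(tcp(2,18.5,84,0),3)
E
```

```text
F [-0.5  0.8 -3.8] M [ 0.28  0.02 -0.04] tcp [536.8 317.9 218.9]
t 28.02 tcp [536.8 317.9 218.9] yaw 2.8 shift [-0.0017 -0.0025  0.0009] turn -0.0035
```

{"op": "step_arm", "data": {"motion": [[1,[0.003,-0.001,0],0],[1,[0.008,-0.001,0],0],[1,[0.013,-0.001,0],0],[1,[0.018,-0.001,0],0],[1,[0.022,-0.001,0],0],[1,[0.026,-0.001,0],0],[1,[0.031,-0.001,0.0005],0],[1,[0.036,-0.001,0.001],0],[1,[0.041,-0.001,0.002],0],[1,[0.046,-0.001,0.003],0],[1,[0.05,-0.001,0.004],0],[1,[0.052,-0.001,0.004],0],[1,[0.052,-0.001,0.004],0]]}}

```text
time_s: 29.65
ee_pos: [588.8, 321.4, 214.8]
eef_rot: [3.141, 0.077, -0.001]
ft_force: [-2.8, -0.8, -3.8]
gripper_width: 0.099
grip_force: 59.2
```

```bash
python3 - <<'E'
from lean import *
show(); t=np.radians(20); f=lambda x,z:tcp(2,x*np.cos(t)+z*np.sin(t),44-x*np.sin(t)+z*np.cos(t),20)
mv(f(2.4,50),3); mv(f(2.4,10),3); mv(f(2.4,0),3)
E
```

```text
F [-2.8 -0.8 -3.8] M [-0.04  0.73  0.07] tcp [588.8 321.4 214.8]
t 29.65 tcp [588.8 321.4 214.8] yaw 2.8 shift [-0.0008 -0.0017  0.0012] turn -0.0036
t 29.65 tcp [588.8 321.4 214.8] yaw 2.8 shift [-0.0144 -0.0017  0.0388] turn -0.0036
t 29.65 tcp [588.8 321.4 214.8] yaw 2.8 shift [-0.0179 -0.0017  0.0482] turn -0.0036
```

{"op": "step_arm", "data": {"motion": [[1,[-0.0015,0,0.004],0],[1,[-0.003,0,0.008],0],[1,[-0.0045,0,0.0125],0],[1,[-0.006,0,0.017],0],[1,[-0.008,0,0.0215],0],[1,[-0.0095,0,0.026],0],[1,[-0.011,0,0.03],0],[1,[-0.0125,0,0.034],0],[1,[-0.014,0,0.038],0],[1,[-0.015,0,0.0405],0],[1,[-0.015,0,0.0405],0]]}}

```text
time_s: 31.02
ee_pos: [573.6, 320.7, 174.2]
eef_rot: [3.141, 0.077, -0.001]
ft_force: [-2.6, -0.4, -3.8]
gripper_width: 0.099
grip_force: 59.1
```

```bash
python3 - <<'E'
from lean import *
show()
E
```

```text
F [-2.6 -0.4 -3.8] M [0.11 0.76 0.05] tcp [573.6 320.7 174.2]
```

{"op": "step_arm", "data": {"motion": [[1,[-0.0007,0,0.002],0],[1,[-0.0013,0,0.0035],0],[1,[-0.0017,0,0.005],0],[1,[-0.0017,0,0.005],0]]}}

```text
time_s: 31.52
ee_pos: [572.4, 320.8, 169.9]
eef_rot: [-3.14, -0.077, -0.002]
ft_force: [-0.2, 1.8, 2.7]
gripper_width: 0.1
grip_force: 59.9
```

```bash
python3 - <<'E'
from lean import *
show()
E
```

```text
F [-0.2  1.8  2.7] M [0.3  0.32 0.08] tcp [572.4 320.8 169.9]
```

Contact is at the same height as the first radio. I'll press lightly, back off and release.

{"op": "step_arm", "data": {"motion": [[1,[-0.0004,0,0.001],0],[1,[-0.0008,0,0.002],0],[1,[-0.0008,0,0.002],0],[1,[-0.0002,0,0],0],[1,[-0.0002,0,0],0],[0.7,[0,0,0],0],[0.4,[0,0,0],0],[0.1,[0,0,0],0],[0.1,[0,0,0],0],[0.1,[0,0,-0.02],0],[0.1,[0,0,-0.05],0],[0.1,[0,0,-0.09],0],[0,[0,0,-0.13],0],[-0.5,[0,0,-0.17],0],[-1,[0,0,-0.2],0],[-1,[0,0,-0.2],0]]}}

```text
time_s: 33.52
ee_pos: [572.5, 320.8, 371.9]
eef_rot: [-3.139, -0.077, -0.005]
ft_force: [-0.5, 0.5, -1.2]
gripper_width: 1.001
grip_force: 0.0
```

```bash
python3 chk.py 2 v; python3 chk.py 1 v|grep -A18 scene; python3 - <<'E'
from lean import *
show(); mv([564,300,366])
E
```

```text
scene exp tip [421.7 227.4] dets [([414.6, 240.6], 0.96), ([255.9, 253.9], 0.87), ([216.4, 145.3], 0.82), ([215.6, 145.3], 0.92), ([412.2, 242.2], 0.81)]
...................................................
...................................................
...................................................
...................................................
...................................................
...................................................
...................................................
...................................................
...................................................
...................................................
...................................................
...................................................
...................................................
...................................................
...................................................
.......+#+.........................................
.......###+++............++........................
......+#######+++.......###+.......................
......####
[... 3330 characters left out ...]
...................................
...................................................
...................................................
...................................................
...................................................
...................................................
...................................................
....++.............................................
...++++++...............+++........................
...+++++++++...........++++........................
...+++......+++........+++++.......................
F [ 0.6  0.  -0.5] M [0.02 0.01 0.  ] tcp [572.1 320.6 369.4]
t 34.12 tcp [572.1 320.6 369.4] yaw 2.79 shift [-0.0091  0.0202  0.0034] turn None
```

Both tips match the seated pose to within about 2 px, the same residual the already docked radio shows, and the gripper is clear. Handing in.

```bash
python3 -c "
from station import order
print(order.job_done())"
```

```text
the job is handed in; nothing more can be done
None
```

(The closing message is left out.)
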